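# Load the lying pill bottle into the laser analyser

## Task

Get the pill bottle that lies on its side ready to be scanned in the benchtop laser analyser. Slide the analyser's safety catch fully aside, press the lid-release button that it uncovers so that the lid springs open, then lower the bottle, without dropping it, upright with its cap on top onto the round pad in the middle of the sample chamber, and push the lid down until it latches shut. Leave the other evidence standing or lying where it is.

Things in the scene. Friction and masses are not known exactly. Their poses are not given: they have to be found in the camera images.
- analyser: White benchtop analyser, fixed. Box x -120 (front) to 120, y -160 to 140 mm, z up; origin on the table. Flat deck 124 mm above the table; on it toward +y a grey lid, toward -y of the lid the release button under its hood-shaped catch, else bare. Under the lid the sample chamber: a well 140 (x) by 62 mm (y) centred at x 0, y 70, its floor 22 mm above the table (102 mm deep).
- pad (a point): Centre of the top face of the round black pad (54 mm across, 2 mm thick) in the middle of the chamber floor, 24 mm above the table (100 mm below the deck); axes parallel to the analyser's.
- lid (a joint): Lid angle, rad: 0 shut (latched: 0 to 0.02), 2.0 fully open, leaning 25 deg beyond upright toward the analyser's +y. A light spring swings it fully open in about 1.5 s once released. Closing takes about 1 N at its free edge, then about 6 N straight down over the last 5 mm to click into the latch.
- lid_hinge (a point): Middle of the lid's hinge axis, which runs along the analyser's x, at x 0, y 118, z 130 mm (6 mm above the deck) of the analyser. The lid plate is 168 mm long (x), 12 mm thick and reaches from 4 to 94 mm from this axis, with a 44 mm wide lip to 103 mm; shut, its flat outer face lies 7 to 8 mm above the axis.
- lid_edge (a point): Point on the lid's outer face (the top face when shut) in the middle of its length, 84 mm from the hinge axis and 10 mm inside the free edge: where to push it shut. Its y axis runs toward the hinge, its z axis out of the outer face.
- release (a joint): Travel of the release button, m: 0 up, 0.005 fully down; a spring brings it back. The latch lets the lid go at about 3 mm; fully down takes 5 N.
- button_top (a point): Centre of the flat top of the round grey release button, 24 mm across, standing 12 mm above the deck at x 0, y -32 mm of the analyser (54 mm from the lid's edge, 47 mm from its lip). Press straight down. Nothing else stands near it when the catch is aside.
- catch (a joint): Position of the safety catch, m: 0 covering the button, 0.046 fully aside; it slides toward the analyser's -y, stays where it is left and takes about 2 N. Above 0.036 the button is clear.
- catch_fin (a point): Middle of the top of the catch's upright fin. The catch is a grey hood 50 (x) by 44 mm (y), its roof 18 mm above the deck; the fin on the roof is 30 long (x), 8 thick (y), 14 mm high (top 32 mm above the deck), free on both sides, 12 mm toward -y from the hood's middle. Axes parallel to the analyser's.
- bottle: The pill bottle that lies on its side: amber vial with paper label and white cap, 42 mm across over its whole length, 78 mm long, the cap 17 mm of it, about 75 g. Origin at its middle on its axis; its x axis points from base to cap.
- bottle_base (a point): Centre of the bottle's flat base.
- bottle_cap (a point): Centre of the top of the bottle's cap.
- vial: Bystander: slim amber vial with white cap, standing, 32 mm across, 85 mm high; origin at the centre of its underside.
- jar: Bystander: wide white pill jar, standing, 56 mm across, 92 mm high; origin at the centre of its underside.
- marker: Bystander: yellow folded evidence marker, a roof-shaped tent 75 mm long (its y), 70 mm wide at the foot (its x) and 84 mm high; origin on the table under its middle.
- phone: Bystander: black phone lying flat, 72 (x) by 148 (y) by 9 mm; origin at the centre of its underside.
Things that resemble listed ones, but are neither listed nor needed, are in the scene too. Leave any green or turquoise look-alike of the bottle alone.

How it is judged:
By the outcome, as a careful person would: the job done as asked, in the order asked, and still so for the second after the job is handed in, with the robot touching nothing.
It also fails if it takes over 72 s, if anything falls off the work surface, if the arm or the gripper's body presses on something with over 40 N, if the wrist force passes 120 N, or if a joint passes its speed limit or range.

## Robot

A 6-joint arm with a two-finger parallel gripper is mounted at the origin on the work surface. World frame = base frame: x ahead of the robot, y to its left, z up, the work surface at z = 0. Lengths are in mm, angles in rad, forces in N, time in s.
With the tool pointing down it reaches from about 350 to 875 mm from the base axis. Payload 15.5 kg.
Tool frame: the origin (TCP) lies at the very end of the fingers, on their centre line; the grasp point (between the pads) lies 19 mm behind it (bot.hold_point_z is the distance from the TCP to the grasp point, in mm); z points along the fingers, y is the line along which they close (so a half turn about z gives the same grasp; the last joint's range is limited). The gripper opens to 85 mm and grips with 20 to 120 N. Pads are 22 mm wide; open, the fingers measure 114 mm over their backs; the gripper's body (76 mm by 85 mm) begins 54 mm behind the grasp point. The pads swing forward as they close: fully open they stand 13 mm farther back than shut.
Start: joints at [1.177, 0.494, 1.345, -0, 1.302, -0.096], TCP at [183.381, 597.493, 231.277] pointing down, gripper open.
Joint ranges: [-2.91, 2.91], [-0.82, 2.16], [0.22, 2.67], [-1.22, 4.37], [0.12, 2.79], [-3.08, 3.08]. Speed limits (rad/s): [1.89, 1.89, 2.57, 3.01, 3.01, 3.01].

## Interface

Orientations are given as a unit quaternion [w, x, y, z].
In Python, from station import bot gives the robot as it stands.
- The arm moves only by the shell command python3 -m creep 'ROWS' [FORCE]. ROWS is JSON, a list of rows, each a list of 7 numbers: the turn, a rotation vector about the world's x, y, z scaled (see below), then the shift along the world's x, y, z scaled (see below), then the gripper command: -1 is fully open, 1 is shut, values between are in proportion. In form: [[ax, ay, az, x, y, z, jaw], ...]. A call has 1 to 8 rows; each row shifts and turns the commanded pose from where the row before left it; what a row does not reach is not made up. The controller multiplies each number of a shift by 0.025 m and each number of a turn by 4 degrees. A row lasts 1/10 s, in which the tool goes at most 50 mm and 8.59 degrees, less where a joint would pass 70% of its speed; a pose out of reach is approached as far as the arm can. A call with a number of a shift or a turn outside -1 to 1 is refused whole. A call with a gripper value outside its range is refused whole. The fingers move at their own pace and stop on an object; FORCE is the grip in N (left out, the last holds). Time passes only in rows, so rows that do not move let the fingers close. It gives the time, the measured TCP pose, the force, the opening and the grip force at its end, in the units of the state.
- bot.observe(): the state, without advancing time (a new reading comes with each control period).
- bot.capture(name): name is "scene" or "top" or "wrist"; returns the picture (480x640x3 uint8, blue, green, red); there is no depth.
- bot.calibration(name): a dict with "K" (3x3 intrinsics, pixels), "world_from_camera" (4x4, takes a point from camera to world coordinates). Camera axes: x right, y up, looking along -z (the intrinsics and any distortion apply to the point x, -y, -z); pixel columns grow to the right and rows downward; lengths in mm; the calibration is good to about 2 mm. The wrist camera is an equidistant fisheye: a pixel r from the principal point sees the ray r / f radians off the axis. A picture is of the moment at which its call begins: read the wrist's pose just before it. calibration takes no time and is no camera call; for the wrist camera it gives the pose at the moment of the call.
- bot.finish_job(): hands the job in; it is judged then, once.
The state is a dict: "time_s": time; "q": joint angles; "qvel": joint speeds; "joint_torque": joint torques, N m; "tcp_pos": TCP position; "orientation": TCP orientation; "force": force on the tool from outside, world axes, zero at the start; "ft_torque": the same for the moment, N m; "grip_width": finger opening in mm; "grasp_force": force on a finger pad.
Only numpy, scipy, OpenCV 4.12 (cv2) and the standard library are available. Lean on these libraries where they do the work, as an engineer would, in place of code of your own. Each camera call takes 0.05 s, during which the arm holds its last target. There are 200 camera calls.

## Working session

There is one attempt and no reset: what is moved stays moved. The work goes in short steps, Python scripts to look and compute and a shell command to move; the robot and the scene stay as the last step left them, time stands still between calls to the robot, and variables do not carry over. Pictures are saved under pics/ and viewed, at most 10 in all, crops included, and the job is handed in when it is done.

```bash
mkdir -p pics; ls
python3 - <<'E'
from station import bot
import cv2
for n in ["scene","top"]:
    cv2.imwrite(f"pics/{n}0.png",bot.capture(n)); c=bot.calibration(n); print(n,c)
s=bot.observe();print(s['time_s'],s['tcp_pos'],s['orientation'],s['grip_width'])
E
```

```text
pics
scene {'K': array([[437.71399883,   0.        , 313.86653272],
       [  0.        , 437.71399883, 236.60271995],
       [  0.        ,   0.        ,   1.        ]]), 'world_from_camera': array([[ 8.80978833e-01, -3.37335142e-01,  3.31785018e-01,
         7.61475531e+02],
       [ 4.73152683e-01,  6.30582609e-01, -6.15217126e-01,
        -3.83447629e+02],
       [-1.68350607e-03,  6.98978237e-01,  7.15140958e-01,
         7.13755205e+02],
       [ 0.00000000e+00,  0.00000000e+00,  0.00000000e+00,
         1.00000000e+00]])}
top {'K': array([[514.25569476,   0.        , 319.29785929],
       [  0.        , 514.25569476, 247.11330146],
       [  0.        ,   0.        ,   1.        ]]), 'world_from_camera': array([[-7.75260566e-02,  9.76881369e-01, -1.99229771e-01,
         2.58251680e+02],
       [-9.96989032e-01, -7.62843088e-02,  1.39131222e-02,
         1.49517874e+02],
       [-1.60663553e-03,  1.99708526e-01,  9.79854032e-01,
         1.31682542e+03],
       [ 0.00000000e+00,  0.00000000e+00,  0.00000000e+00,
         1.00000000e+00]])}
0.1 [183.23382453 597.19387269 230.7661581 ] [-1.31169666e-04  1.48310559e-01  9.88940679e-01 -5.42161585e-04] 85.12184762936585
```

View pics/scene0.png

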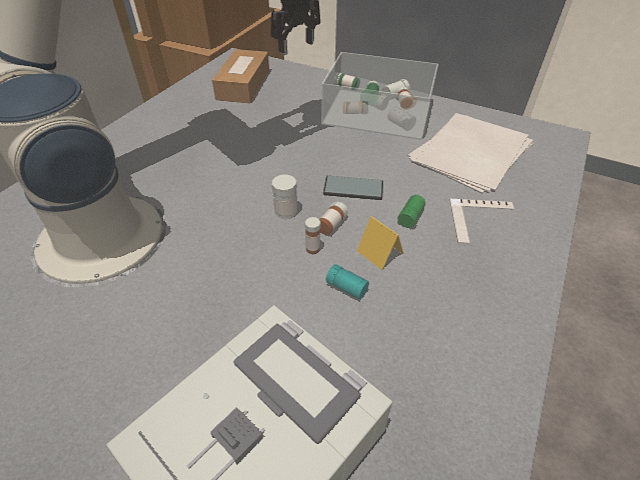

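View pics/top0.png

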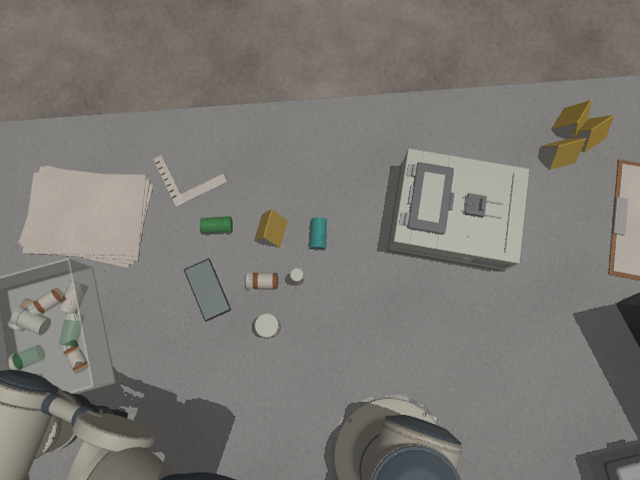

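The scene view shows the amber bottle lying down at scene (334,218) / top (262,281). These could be mistaken for it:
- green look-alike, top (216,225)
- turquoise look-alike, top (318,233)
- standing slim vial, top (296,275)
- amber vials in the clear tray, top (48,300) and (76,358)

I choose (262,281) and will check it in a close crop. The analyser is at top (460,210), with the lid toward image left (+y) and the catch at (476,205).

Run:
```python
import cv2,numpy as np
t=cv2.imread("pics/top0.png");s=cv2.imread("pics/scene0.png")
a=cv2.resize(t[260:320,235:315],(400,300),interpolation=cv2.INTER_CUBIC)
b=cv2.resize(s[180:270,270:390],(400,300),interpolation=cv2.INTER_CUBIC)
c=cv2.resize(t[140:275,380:560],(400,300),interpolation=cv2.INTER_CUBIC)
d=cv2.resize(s[300:480,100:400],(400,300)[:2] if 0 else (400,240),interpolation=cv2.INTER_CUBIC)
d=cv2.copyMakeBorder(d,0,60,0,0,cv2.BORDER_CONSTANT)
cv2.imwrite("pics/crop1.png",np.vstack([np.hstack([a,b]),np.hstack([c,d])]))
```

```text
(no output)
```

View pics/crop1.png

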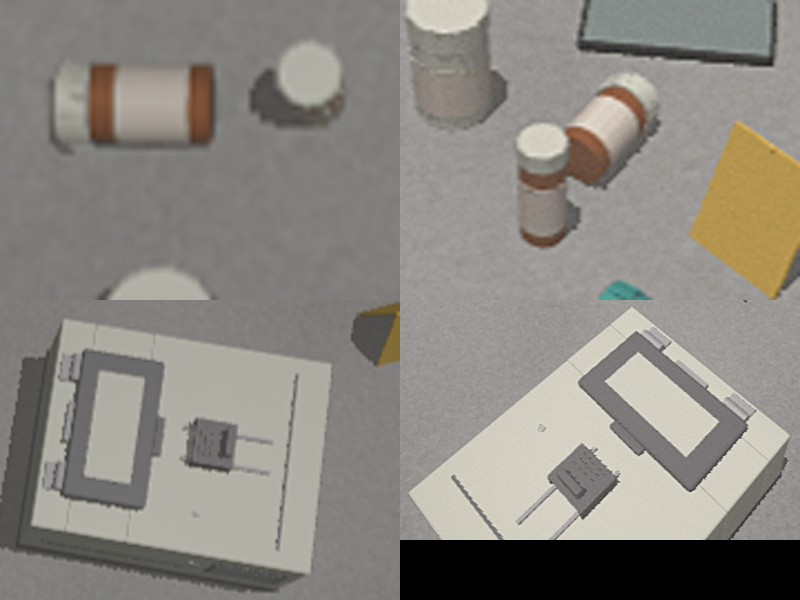

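The crop confirms the choice: an amber bottle lying with its label up, cap toward top-image left (+y) at about (246,281) and base at about (278,281). The standing vial is beside the base. Next I fit the poses.

```bash
cat > h.py <<'E'
import numpy as np
from station import bot
from scipy.optimize import least_squares
C={}
def cal(n):
    if n not in C: C[n]=bot.calibration(n)
    return C[n]
def proj(n,P):
    c=cal(n);P=np.atleast_2d(P);M=np.linalg.inv(c['world_from_camera'])
    p=P@M[:3,:3].T+M[:3,3];u=np.c_[p[:,0]/-p[:,2],-p[:,1]/-p[:,2],np.ones(len(p))]@c['K'].T
    return u[:,:2]
def onz(n,px,z):
    c=cal(n);d=np.linalg.inv(c['K'])@[*px,1];d=c['world_from_camera'][:3,:3]@(d*[1,-1,-1]);o=c['world_from_camera'][:3,3]
    return o+d*(z-o[2])/d[2]
def T(p,P):
    x,y,a=p;P=np.atleast_2d(P).astype(float);c,s=np.cos(a),np.sin(a)
    return np.c_[x+c*P[:,0]-s*P[:,1],y+s*P[:,0]+c*P[:,1],P[:,2]]
E
python3 - <<'E'
from h import *
m={'TL':(120,140,124),'TR':(120,-160,124),'BR':(-120,-160,124),'BL':(-120,140,124)}
ob=[('top','TL',(409.3,149)),('top','TR',(529,168.8)),('top','BR',(518.6,262.9)),('top','BL',(393.5,242.2)),
('scene','BL',(272.5,305)),('scene','TL',(391.7,403.5)),('scene','BR',(106.7,444.8))]
def f(p,cams): return np.concatenate([(proj(n,T(p,m[k]))[0]-np.array(u)) for n,k,u in ob if n in cams])
for cams in (['top'],['scene'],['top','scene']):
    r=least_squares(f,[700,-100,0],args=(cams,));print(cams,r.x.round(3),r.fun.round(1))
p=r.x
for n,P in dict(fin=(0,-44,156),btn=(0,-32,136),pad=(0,70,24),edge=(0,34,137),hinge=(0,118,130)).items(): print(n,T(p,P)[0].round(1),proj('top',T(p,P))[0].round(1),proj('scene',T(p,P))[0].round(1))
for n,px,z in [('cap',(246,281.2),21),('base',(277.8,281.2),21),('jartop',(266,325.5),92),('vialtop',(297,275),85)]: print(n,onz('top',px,z).round(1))
# scene bottle: cap end, base end guesses
for n,px in [('cap',(270+232*.3,180+100*.3)),('base',(270+188*.3,180+150*.3))]: print('scene',n,onz('scene',px,21).round(1))
s=bot.observe();print(s['tcp_pos'],s['q'])
E
```

```text
['top'] [ 5.80268e+02 -2.09212e+02 -2.56000e-01] [-1.4 -0.8  0.6 -0.2  1.   1.1 -0.2 -0.3]
['scene'] [ 5.83707e+02 -2.09863e+02 -2.59000e-01] [ 1.3 -0.5  2.  -1.  -2.9  0.1]
['top', 'scene'] [ 5.82598e+02 -2.09683e+02 -2.59000e-01] [-1.2 -1.9  0.7 -0.9  0.9  0.3 -0.2 -1.4  0.8 -0.9  1.3 -1.4 -3.4 -0.5]
fin [ 571.3 -252.2  156. ] [480.6 202.5] [229.6 432.6]
btn [ 574.4 -240.6  136. ] [473. 204.] [239.  431.4]
pad [ 600.5 -142.    24. ] [421.5 209.3] [297.2 410.1]
edge [ 591.3 -176.8  137. ] [445.6 199.1] [276.3 394.8]
hinge [612.8 -95.6 130. ] [410.3 193.9] [318.1 356.5]
cap [448.2 323.4  21. ]
base [441.9 243.   21. ]
jartop [329. 272.  92.]
vialtop [444.3 191.1  85. ]
scene cap [452.1 318.2  21. ]
scene base [447.7 258.4  21. ]
[183.23382453 597.19387269 230.7661581 ] [ 1.17753898e+00  4.94119058e-01  1.34605433e+00 -8.12277519e-06
  1.30253484e+00 -9.55357079e-02]
```

```bash
R='[0,0,-0.6875,0.5,-1,0.06,1]'
python3 -m creep '[[0,0,-0.6875,0.5,-1,0.06,1],[0,0,-0.6875,0.5,-1,0.06,1],[0,0,-0.6875,0.5,-1,0.06,1],[0,0,-0.6875,0.5,-1,0.06,1],[0,0,-0.6875,0.5,-1,0.06,1],[0,0,-0.6875,0.5,-1,0.06,1],[0,0,-0.6875,0.5,-1,0.06,1],[0,0,-0.6875,0.5,-1,0.06,1]]' 40
python3 -m creep '[[0,0,-0.6875,0.5,-1,0.06,1],[0,0,-0.6875,0.5,-1,0.06,1],[0,0,-0.6875,0.5,-1,0.06,1],[0,0,-0.6875,0.5,-1,0.06,1],[0,0,-0.6875,0.5,-1,0.06,1],[0,0,-0.6875,0.5,-1,0.06,1],[0,0,-0.6875,0.5,-1,0.06,1],[0,0,-0.6875,0.5,-1,0.06,1]]'
```

```text
time_s: 0.9
tcp_pos: [283.6, 396.3, 243.2]
orientation: [-0.0, 0.335, 0.942, -0.0]
force: [0.8, 0.3, 0.5]
grip_width: 0.3
grasp_force: 0.0
time_s: 1.7
tcp_pos: [383.6, 196.4, 255.2]
orientation: [-0.0, 0.509, 0.861, -0.0]
force: [0.4, -0.1, -0.4]
grip_width: -0.5
grasp_force: 0.0
```

```bash
python3 -m creep '[[0,0,-0.6875,0.5,-1,0.06,1],[0,0,-0.6875,0.5,-1,0.06,1],[0,0,-0.6875,0.5,-1,0.06,1],[0,0,-0.6875,0.5,-1,0.06,1],[0,0,-0.6875,0.5,-1,0.06,1],[0,0,-0.6875,0.5,-1,0.06,1],[0,0,-0.6875,0.5,-1,0.06,1],[0,0,-0.6875,0.5,-1,0.06,1]]'
python3 -m creep '[[0,0,-0.6875,0.5,-1,0.06,1],[0,0,-0.6875,0.5,-1,0.06,1],[0,0,-0.6875,0.5,-1,0.06,1],[0,0,-0.6875,0.5,-1,0.06,1],[0,0,-0.6875,0.5,-1,0.06,1],[0,0,-0.6875,0.5,-1,0.06,1],[0,0,-0.6875,0.5,-1,0.06,1],[0,0,0,0,0,0,1]]'
python3 - <<'E'
from h import *
import cv2
c=cal('wrist');s=bot.observe();im=bot.capture('wrist');cv2.imwrite('pics/w1.png',im)
print(s['tcp_pos'],s['orientation'],s['q']);print(c);np.savez('w1.npz',K=c['K'],W=c['world_from_camera'])
E
```

```text
time_s: 2.5
tcp_pos: [483.6, -3.6, 267.2]
orientation: [-0.0, 0.664, 0.748, -0.0]
force: [0.7, 0.8, -0.2]
grip_width: 0.1
grasp_force: 0.0
time_s: 3.3
tcp_pos: [571.9, -180.2, 277.3]
orientation: [0.0, 0.78, 0.626, -0.0]
force: [0.1, 0.6, 0.4]
grip_width: -0.2
grasp_force: 0.0
[ 571.8870086  -180.19952025  277.3227399 ] [ 3.22010363e-04  7.79998444e-01  6.25781357e-01 -1.33137088e-04] [-4.04509209e-01  4.17363626e-01  1.34673735e+00 -5.48363671e-04
  1.37704886e+00 -1.85873262e-01]
{'K': array([[371.64829954,   0.        , 317.55584488],
       [  0.        , 371.64829954, 235.74032853],
       [  0.        ,   0.        ,   1.        ]]), 'world_from_camera': array([[ 9.76294993e-01,  2.07917059e-01,  6.01546609e-02,
         5.87491326e+02],
       [-2.16443936e-01,  9.38255458e-01,  2.69867964e-01,
        -1.11155550e+02],
       [-3.30285570e-04, -2.76490854e-01,  9.61016492e-01,
         4.20233009e+02],
       [ 0.00000000e+00,  0.00000000e+00,  0.00000000e+00,
         1.00000000e+00]])}
```

View pics/w1.png

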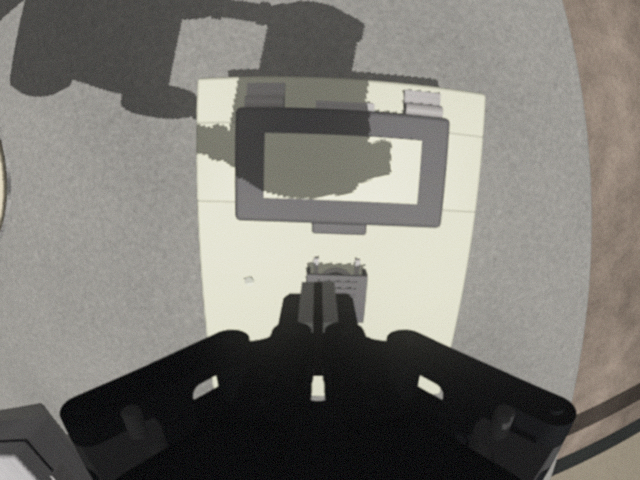

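The wrist view shows the shut lid with corners at (237,108), (448,119), (440,227) and (236,219), its lip at (339,228), and the catch hood at (336,290), partly behind the fingers. I refine the analyser pose with these.

```bash
cat >> h.py <<'E'
def wproj(P,c):
    M=np.linalg.inv(c['world_from_camera']);p=np.atleast_2d(P)@M[:3,:3].T+M[:3,3]
    q=p*[1,-1,-1];r=np.hypot(q[:,0],q[:,1]);t=np.arctan2(r,q[:,2]);K=c['K']
    return np.c_[K[0,2]+K[0,0]*t*q[:,0]/r,K[1,2]+K[1,1]*t*q[:,1]/r]
E
python3 - <<'E'
from h import *
z=np.load('w1.npz');c=dict(K=z['K'],world_from_camera=z['W'])
P=np.array([(-84,114,137.5),(84,114,137.5),(84,24,137.5),(-84,24,137.5),(-120,140,124),(120,140,124),(-25,-10,142),(25,-10,142)],float)
U=np.array([(237,108),(448,119),(440,227),(236,219),(197,80),(485,96),(307,264),(367,268)],float)
for k in (6,8):
    f=lambda p:(wproj(T(p,P[:k]),c)-U[:k]).ravel()
    r=least_squares(f,[582,-210,-.26]);p=r.x;print(p.round(3),r.fun.reshape(-1,2).round(1).tolist())
for n,Q in dict(fin=(0,-44,156),pre=(0,-20,156),btn=(0,-32,136),pad=(0,70,24),edge=(0,34,137)).items(): print(n,T(p,Q)[0].round(1))
E
```

```text
[ 5.82431e+02 -2.09290e+02 -2.56000e-01] [[-2.7, -0.7], [3.4, -0.4], [1.3, 2.6], [-2.1, 2.8], [-0.8, -1.8], [1.5, -2.1]]
[ 5.82366e+02 -2.08900e+02 -2.57000e-01] [[-2.8, -1.3], [3.4, -0.7], [1.2, 2.2], [-2.3, 2.2], [-0.8, -2.4], [1.5, -2.4], [-0.8, 2.4], [1.2, 0.4]]
fin [ 571.2 -251.5  156. ]
pre [ 577.3 -228.2  156. ]
btn [ 574.2 -239.9  136. ]
pad [ 600.1 -141.2   24. ]
edge [ 591. -176.  137.]
```

```bash
python3 -m creep '[[0,0,-0.18,0.07,-0.64,-0.6,1],[0,0,-0.18,0.07,-0.64,-0.8,1],[0,0,-0.18,0.07,-0.64,-0.9,1],[0,0,0,0,0,-0.9,1],[0,0,0,0,0,-0.9,1],[0,0,0,0,0,-0.8,1],[0,0,0,0,0,-0.27,1],[0,0,0,0,0,0,1]]'
```

```text
time_s: 4.15
tcp_pos: [575.3, -225.0, 147.4]
orientation: [-0.001, 0.79, 0.613, -0.0]
force: [0.6, -0.6, -0.2]
grip_width: 0.4
grasp_force: 0.0
```

```bash
python3 -m creep '[[0,0,0,-0.06,-0.27,0,1],[0,0,0,-0.06,-0.27,0,1],[0,0,0,-0.06,-0.27,0,1],[0,0,0,-0.06,-0.27,0,1]]'
python3 -m creep '[[0,0,0,-0.06,-0.27,0,1],[0,0,0,-0.06,-0.27,0,1],[0,0,0,-0.06,-0.27,0,1]]'
python3 -m creep '[[0,0,0,-0.02,-0.1,0,1],[0,0,0,-0.02,-0.1,0,1]]'
```

```text
time_s: 4.55
tcp_pos: [570.2, -253.3, 149.1]
orientation: [0.0, 0.791, 0.612, 0.0]
force: [0.3, 1.9, 1.7]
grip_width: 0.1
grasp_force: 0.9
time_s: 4.85
tcp_pos: [565.4, -273.3, 148.5]
orientation: [-0.0, 0.791, 0.612, -0.0]
force: [0.2, 1.9, 0.7]
grip_width: -0.0
grasp_force: 0.9
time_s: 5.05
tcp_pos: [564.4, -278.0, 148.4]
orientation: [-0.0, 0.791, 0.612, -0.0]
force: [-1.4, 1.5, 0.3]
grip_width: 0.1
grasp_force: 0.8
```

```bash
python3 -m creep '[[0,0,0,-0.02,-0.08,0,1],[0,0,0,-0.02,-0.08,0,1]]'
python3 -m creep '[[0,0,0,-0.02,-0.08,0,1]]'
python3 -m creep '[[0,0,0,-0.02,-0.08,0,1]]'
```

```text
time_s: 5.25
tcp_pos: [563.5, -281.7, 148.4]
orientation: [-0.0, 0.79, 0.612, -0.0]
force: [-0.9, 1.5, -0.6]
grip_width: 0.2
grasp_force: 0.8
time_s: 5.35
tcp_pos: [563.1, -282.9, 148.4]
orientation: [-0.001, 0.791, 0.612, 0.0]
force: [4.2, 16.5, 1.0]
grip_width: -0.2
grasp_force: 8.7
time_s: 5.45
tcp_pos: [563.0, -283.4, 148.3]
orientation: [-0.002, 0.791, 0.612, 0.001]
force: [7.7, 28.1, 2.0]
grip_width: -0.2
grasp_force: 14.6
```

```bash
python3 -m creep '[[0,0,0,0.05,0.2,0,1],[0,0,0,0.1,0.4,0.1,1],[0,0,0,0.15,0.6,0,1],[0,0,0,0.15,0.6,0,1],[0,0,0,0,0,0,1]]'
python3 - <<'E'
from h import *
import cv2
c=cal('wrist');s=bot.observe();im=bot.capture('wrist');cv2.imwrite('pics/w2.png',im)
print(s['tcp_pos'],s['force'])
E
```

```text
time_s: 5.95
tcp_pos: [574.4, -238.3, 151.1]
orientation: [-0.0, 0.79, 0.613, 0.0]
force: [-0.7, -0.5, 1.0]
grip_width: -0.0
grasp_force: 0.0
[ 574.35542199 -238.28704808  151.08528637] [-0.74571733 -0.51799819  0.98190114]
```

View pics/w2.png

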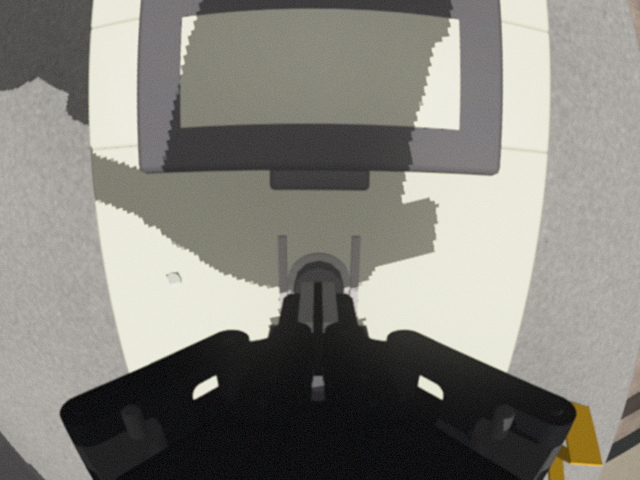

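The catch is aside and the button ring at (317,272) lies centred under the fingertips, so I press.

```bash
python3 -m creep '[[0,0,0,0,-0.04,-0.3,1],[0,0,0,0,0,-0.28,1],[0,0,0,0,0,-0.06,1],[0,0,0,0,0,-0.06,1]]'
python3 -m creep '[[0,0,0,0,0,-0.06,1],[0,0,0,0,0,-0.06,1]]'
```

```text
time_s: 6.4
tcp_pos: [573.6, -242.0, 133.1]
orientation: [-0.0, 0.791, 0.612, -0.0]
force: [-2.0, 0.1, 3.6]
grip_width: 0.1
grasp_force: 1.7
time_s: 6.6
tcp_pos: [573.7, -242.1, 130.8]
orientation: [0.0, 0.791, 0.612, -0.0]
force: [-7.4, 0.2, 23.0]
grip_width: 0.3
grasp_force: 11.9
```

```bash
python3 -m creep '[[0,0,0,0,0,0.6,1],[0,0,0,0,0,1,1],[0,0,0.42,0,0,1,1],[0,0,0.42,0,0,1,1],[0,0,0.42,0,0,1,1],[0,0,0.42,0,0,1,1],[0,0,0.42,0,0,1,1],[0,0,0.42,0,0,0.2,1]]'
python3 -m creep '[[-0.43,0.034,0,-0.213,0.942,-0.1,-1],[-0.43,0.034,0,-0.213,0.942,-0.1,-1],[-0.43,0.034,0,-0.213,0.942,-0.1,-1],[-0.43,0.034,0,-0.213,0.942,-0.1,-1],[-0.43,0.034,0,-0.213,0.942,-0.1,-1],[-0.43,0.034,0,-0.213,0.942,-0.1,-1],[-0.43,0.034,0,-0.213,0.942,-0.1,-1],[-0.43,0.034,0,-0.213,0.942,-0.1,-1]]'
python3 -m creep '[[-0.43,0.034,0,-0.213,0.942,-0.1,-1],[-0.43,0.034,0,-0.213,0.942,-0.1,-1],[-0.43,0.034,0,-0.213,0.942,-0.1,-1],[-0.43,0.034,0,-0.213,0.942,-0.1,-1],[-0.43,0.034,0,-0.213,0.942,-0.1,-1],[-0.43,0.034,0,-0.213,0.942,-0.1,-1],[-0.43,0.034,0,-0.213,0.942,-0.1,-1],[-0.43,0.034,0,-0.213,0.942,-0.1,-1]]'
```

```text
time_s: 7.4
tcp_pos: [574.9, -242.2, 303.5]
orientation: [0.002, 0.733, 0.68, 0.001]
force: [0.2, 0.3, 0.4]
grip_width: 0.3
grasp_force: 0.0
time_s: 8.2
tcp_pos: [530.8, -52.4, 279.9]
orientation: [0.082, 0.728, 0.675, -0.089]
force: [0.0, 0.1, 0.2]
grip_width: 85.3
grasp_force: 0.0
time_s: 9.0
tcp_pos: [488.2, 136.0, 259.9]
orientation: [0.162, 0.712, 0.66, -0.176]
force: [-0.2, -0.4, -0.1]
grip_width: 85.3
grasp_force: 0.0
```

```bash
python3 -m creep '[[-0.43,0.034,0,-0.213,0.942,-0.4,-1],[-0.43,0.034,0,-0.213,0.942,-0.4,-1],[-0.43,0.034,0,-0.213,0.942,-0.4,-1],[-0.43,0.034,0,-0.213,0.942,-0.4,-1],[-0.43,0.034,0,-0.213,0.942,-0.4,-1],[-0.43,0.034,0,-0.213,0.942,-0.4,-1],[-0.43,0.034,0,-0.213,0.942,-0.4,-1],[0,0,0,0,0.94,0,-1]]'
python3 - <<'E'
from h import *
import cv2
from scipy.spatial.transform import Rotation as R
c=cal('wrist');s=bot.observe();im=bot.capture('wrist');im2=bot.capture('scene')
cv2.imwrite('pics/w3.png',np.hstack([cv2.resize(im,(400,300)),cv2.resize(im2,(400,300))]));cv2.imwrite('pics/w3full.png',im)
np.savez('w3.npz',K=c['K'],W=c['world_from_camera'])
w,x,y,z=s['orientation'];print(s['tcp_pos'],s['q'],R.from_quat([x,y,z,w]).as_matrix().round(3))
P=np.array([(446,284,21),(448,323,21),(442,243,21)]);print(wproj(P,c)*.625)
E
```

```text
time_s: 9.8
tcp_pos: [449.9, 324.2, 188.1]
orientation: [0.23, 0.689, 0.64, -0.252]
force: [0.2, -0.7, 0.3]
grip_width: 85.3
grasp_force: 0.0
[449.94713564 324.16827408 188.09610124] [ 0.7722503   0.73323959  1.2258675  -0.44095089  1.72829236  0.89997228] [[ 0.055  0.997 -0.052]
 [ 0.765 -0.076 -0.639]
 [-0.641 -0.005 -0.767]]
[[198.12112765  77.78926224]
 [197.26623691  51.99315627]
 [197.50570025 100.79194648]]
```

View pics/w3.png

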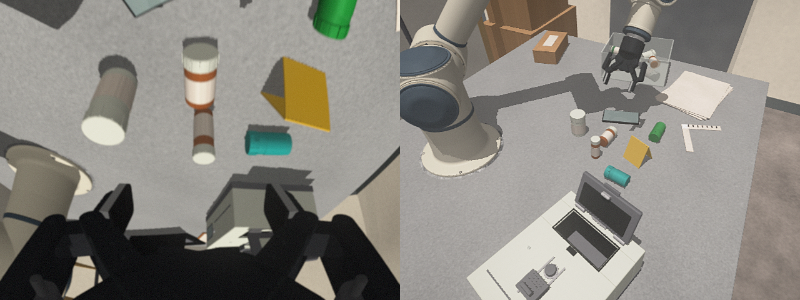

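The lid stands open and the catch is aside. In the wrist half, the bottle is centred at (200,76), with its cap away from the gripper at (201,47) and its base at (200,105). That puts the bottle at x≈450, so I move in.

```bash
python3 -m creep '[[0,0,0,0.01,-0.08,-0.8,-1],[0,0,0,0.01,-0.08,-0.9,-1],[0,0,0,0.01,-0.08,-0.9,-1],[0,0,0,0.01,-0.08,-0.9,-1],[0,0,0,0.01,-0.08,-0.9,-1],[0,0,0,0.01,-0.08,-0.84,-1],[0,0,0,-0.02,-0.32,-0.38,-1],[0,0,0,-0.02,-0.32,-0.38,-1]]'
python3 -m creep '[[0,0,0,-0.02,-0.32,-0.38,-1],[0,0,0,-0.02,-0.32,-0.38,-1],[0,0,0,0,0,0,-1]]'
```

```text
time_s: 10.7
tcp_pos: [451.8, 294.4, 40.1]
orientation: [0.23, 0.69, 0.639, -0.25]
force: [-0.4, -0.7, 0.5]
grip_width: 85.5
grasp_force: 0.0
time_s: 11.0
tcp_pos: [450.4, 277.9, 20.9]
orientation: [0.23, 0.69, 0.639, -0.251]
force: [0.5, -1.2, 0.9]
grip_width: 85.0
grasp_force: 0.0
```

```bash
python3 -m creep '[[0,0,0,-0.01,-0.16,-0.2,-1],[0,0,0,-0.01,-0.16,-0.2,-1],[0,0,0,0,0,0,0.2],[0,0,0,0,0,0,1],[0,0,0,0,0,0,1],[0,0,0,0,0,0,1]]' 40
python3 -m creep '[[0,0,0,0,0,0,1],[0,0,0,0,0,0,1]]'
```

```text
time_s: 11.6
tcp_pos: [450.5, 271.7, 11.8]
orientation: [0.23, 0.69, 0.639, -0.249]
force: [-0.3, 1.4, 3.2]
grip_width: 41.1
grasp_force: 40.1
time_s: 11.8
tcp_pos: [450.5, 271.7, 11.8]
orientation: [0.23, 0.69, 0.639, -0.249]
force: [-1.3, 4.1, 5.9]
grip_width: 40.6
grasp_force: 40.1
```

```bash
python3 -m creep '[[0,0,0,0,0,0.4,1],[0,0,0,0,0,1,1],[0,0,0,0,0,1,1],[0,0,0,0,0,1,1],[0,0,0,0,0,1,1],[0,0,0,0,0,1,1],[0,0,0,0,0,1,1],[0,0,0,0,0,0,1]]'
python3 -m creep '[[0.975,-0.076,0,-0.055,-0.35,0,1],[0.975,-0.076,0,-0.055,-0.35,0,1],[0.975,-0.076,0,-0.055,-0.35,0,1],[0.975,-0.076,0,-0.055,-0.35,0,1],[0.975,-0.076,0,-0.055,-0.35,0,1],[0.975,-0.076,0,-0.055,-0.35,0,1],[0.975,-0.076,0,-0.055,-0.35,0,1],[0.975,-0.076,0,-0.055,-0.35,0,1]]'
python3 -m creep '[[0.975,-0.076,0,-0.055,-0.35,0,1],[0.975,-0.076,0,-0.055,-0.35,0,1],[0.975,-0.076,0,-0.055,-0.35,0,1],[0.975,-0.076,0,-0.055,-0.35,0,1],[0.975,-0.076,0,-0.055,-0.35,0,1],[0.975,-0.076,0,-0.055,-0.35,0,1],[0.975,-0.076,0,-0.055,-0.35,0,1],[0.975,-0.076,0,-0.055,-0.35,0,1]]'
python3 -m creep '[[0.975,-0.076,0,-0.055,-0.35,0,1],[0.975,-0.076,0,-0.055,-0.35,0,1],[0.975,-0.076,0,-0.055,-0.35,0,1],[0.975,-0.076,0,-0.055,-0.35,0,1],[0.975,-0.076,0,-0.055,-0.35,0,1],[0.975,-0.076,0,-0.055,-0.35,0,1],[0.975,-0.076,0,-0.055,-0.35,0,1],[0,0,0,0,0,0,1]]'
python3 - <<'E'
from h import *
from scipy.spatial.transform import Rotation as R
s=bot.observe();w,x,y,z=s['orientation'];M=R.from_quat([x,y,z,w]).as_matrix();print(M.round(3),s['q'])
# bottle axis in tool frame assuming axis horizontal at the grasp
M0=R.from_quat([.69,.639,-.249,.23]).as_matrix();
for a in ([.08,.9968,0],[.06,.998,0]): print((M@M0.T@np.array(a)).round(3))
E
```

```text
time_s: 12.6
tcp_pos: [451.3, 272.1, 174.8]
orientation: [0.23, 0.691, 0.639, -0.247]
force: [-0.3, 0.4, -2.7]
grip_width: 41.0
grasp_force: 40.6
time_s: 13.4
tcp_pos: [439.1, 201.0, 171.5]
orientation: [0.049, 0.732, 0.678, -0.053]
force: [0.6, -0.3, -1.1]
grip_width: 40.9
grasp_force: 40.5
time_s: 14.2
tcp_pos: [428.2, 131.0, 171.6]
orientation: [-0.136, 0.719, 0.666, 0.147]
force: [-0.1, 0.3, -1.2]
grip_width: 40.9
grasp_force: 40.5
time_s: 15.0
tcp_pos: [418.9, 68.6, 170.6]
orientation: [-0.289, 0.665, 0.614, 0.312]
force: [0.2, 0.1, -1.4]
grip_width: 40.7
grasp_force: 40.5
[[ 0.051  0.997  0.06 ]
 [ 0.635 -0.079  0.768]
 [ 0.771 -0.001 -0.637]] [-0.57797202  0.54800667  1.97651303  0.79012253  1.25967728 -1.00669649]
[ 0.004 -0.001  1.   ]
[-0.016  0.     1.   ]
```

```bash
python3 -m creep '[[0,0,0,0,0,-0.6,1],[0,0,0,0,0,-1,1],[0,0,0,0,0,-1,1],[0,0,0,0,0,-1,1],[0,0,0,0,0,-1,1],[0,0,0,0,0,-0.4,1],[0,0,0,0,0,0,1]]'
python3 - <<'E'
from h import *
import cv2
s=bot.observe();im=bot.capture('scene');print(s['tcp_pos'])
u,v=proj('scene',s['tcp_pos'])[0].astype(int);print(u,v)
cv2.imwrite('pics/s4.png',cv2.resize(im[v-60:v+60,u-80:u+80],(640,480),interpolation=cv2.INTER_CUBIC))
E
```

```text
time_s: 15.7
tcp_pos: [418.4, 70.6, 46.1]
orientation: [-0.289, 0.664, 0.615, 0.311]
force: [1.1, 0.6, -1.2]
grip_width: 41.1
grasp_force: 40.5
[418.44900336  70.62190516  46.08000141]
270 269
```

View pics/s4.png

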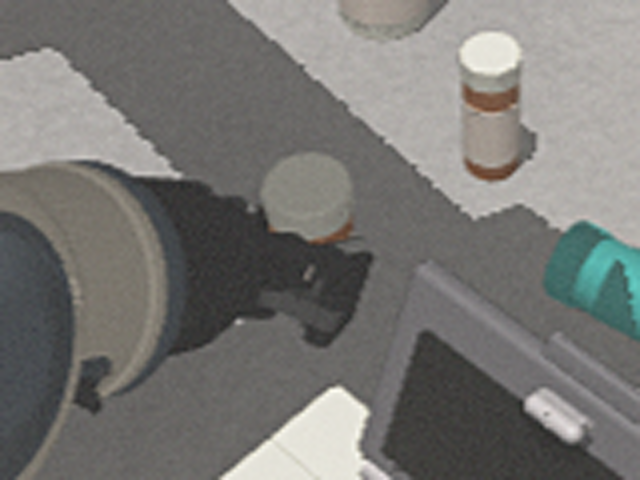

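The bottle is upright with its cap on top at crop (307,192), between the fingers and clear of everything. I lower it gently.

```bash
python3 -m creep '[[0,0,0,0,0,-0.3,1],[0,0,0,0,0,-0.2,1],[0,0,0,0,0,0,1]]'
python3 -m creep '[[0,0,0,0,0,-0.08,1],[0,0,0,0,0,-0.08,1]]'
python3 -m creep '[[0,0,0,0,0,-0.06,1]]'
```

```text
time_s: 16.05
tcp_pos: [418.9, 70.0, 33.9]
orientation: [-0.288, 0.664, 0.615, 0.312]
force: [0.8, 0.3, -2.1]
grip_width: 40.8
grasp_force: 40.5
time_s: 16.25
tcp_pos: [418.9, 70.1, 30.1]
orientation: [-0.288, 0.664, 0.615, 0.312]
force: [-0.5, 0.5, -0.7]
grip_width: 40.8
grasp_force: 40.5
time_s: 16.35
tcp_pos: [418.8, 70.1, 28.5]
orientation: [-0.288, 0.664, 0.615, 0.312]
force: [0.2, -0.2, -1.3]
grip_width: 40.4
grasp_force: 40.5
```

```bash
python3 -m creep '[[0,0,0,0,0,-0.06,1]]'|grep -E "tcp|force"
python3 -m creep '[[0,0,0,0,0,-0.06,1]]'|grep -E "tcp|force"
python3 -m creep '[[0,0,0,0,0,-0.06,1]]'|grep -E "tcp|force"
```

```text
tcp_pos: [418.9, 70.4, 27.7]
force: [-3.3, -19.9, 39.0]
grasp_force: 44.3
tcp_pos: [419.0, 70.5, 27.1]
force: [-1.9, -16.4, 56.3]
grasp_force: 45.2
tcp_pos: [419.1, 70.4, 25.5]
force: [-3.0, -14.2, 35.2]
grasp_force: 43.5
```

```bash
python3 -m creep '[[0,0,0,0,0,0.08,1]]'|grep -E "tcp|force"
python3 -m creep '[[0,0,0,0,0,0,0.1],[0,0,0,0,0,0,-0.2],[0,0,0,0,0,0,-0.5],[0,0,0,0,0,0,-1],[0,0,0,0,0,0,-1]]'|grep -E "tcp|force|width"
```

```text
tcp_pos: [419.0, 70.0, 26.2]
force: [-0.3, -0.5, -0.5]
grasp_force: 40.5
tcp_pos: [418.7, 70.2, 26.0]
force: [1.0, -0.7, 0.3]
grip_width: 85.1
grasp_force: 0.0
```

```bash
python3 -m creep '[[0,0,0,-0.05,-0.61,0.51,-1],[0,0,0,-0.05,-0.61,0.51,-1],[0,0,0,-0.05,-0.61,0.51,-1],[0,0,0,-0.05,-0.61,0.51,-1],[0,0,0,-0.05,-0.61,0.51,-1],[0,0,0,0,0,1,-1],[-0.97,0.076,0,0,0,1,-1],[-0.97,0.076,0,0,0,1,-1]]'
python3 -m creep '[[-0.97,0.076,0,0,0,1,-1],[-0.97,0.076,0,0,0,1,-1],[-0.97,0.076,0,0,0,1,-1],[-0.97,0.076,0,0,0,0,-1],[-0.97,0.076,0,0.1,0.2,0,-1],[-0.97,0.076,0,0.1,0.2,0,-1],[-0.97,0.076,0,0.1,0.2,0,-1],[-0.97,0.076,0,0,0.2,0,-1]]'
python3 -m creep '[[-0.97,0.076,0,0,0.2,0,-1],[-0.97,0.076,0,0,0.2,0,-1],[-0.97,0.076,0,0,0.2,0,-1],[0,0,-0.85,0,0,0,-1],[0,0,-0.85,0,0,0,-1],[0,0,-0.85,0,0,0,-1],[0,0,0,0,0,0,-1]]'
python3 - <<'E'
from h import *
import cv2
from scipy.spatial.transform import Rotation as R
c=cal('wrist');s=bot.observe();im=bot.capture('wrist');im2=bot.capture('scene')
cv2.imwrite('pics/w5.png',np.hstack([cv2.resize(im,(400,300)),cv2.resize(im2,(400,300))]));cv2.imwrite('pics/w5full.png',im)
w,x,y,z=s['orientation'];print(s['tcp_pos'],s['q'],R.from_quat([x,y,z,w]).as_matrix().round(3))
np.savez('w5.npz',K=c['K'],W=c['world_from_camera'])
P=np.array([(419,61,78),(419,61,0)]);print(wproj(P,c))
E
```

```text
time_s: 18.05
tcp_pos: [412.4, -6.5, 165.4]
orientation: [-0.246, 0.684, 0.633, 0.265]
force: [-0.4, -0.4, 0.3]
grip_width: 85.3
grasp_force: 0.0
time_s: 18.85
tcp_pos: [420.1, 14.1, 239.9]
orientation: [-0.066, 0.73, 0.676, 0.072]
force: [-0.2, 0.3, -0.8]
grip_width: 85.5
grasp_force: 0.0
time_s: 19.55
tcp_pos: [419.7, 29.0, 239.6]
orientation: [0.001, 0.791, 0.611, -0.003]
force: [-0.0, -0.4, 0.1]
grip_width: 85.4
grasp_force: 0.0
[419.65991478  29.02804946 239.63054335] [-0.06907342  0.19704907  1.80212866 -0.00549141  1.14502554  0.18867948] [[ 0.253  0.968 -0.003]
 [ 0.968 -0.253 -0.005]
 [-0.005 -0.002 -1.   ]]
[[307.20285523 179.27584112]
 [309.45310598 169.26822345]]
```

View pics/w5.png

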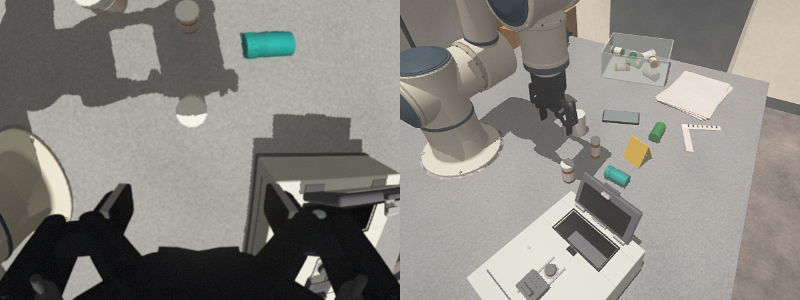

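The bottle stands upright at wrist (191,111), which matches the predicted (419,61). I grasp it from above.

```bash
python3 -m creep '[[0,0,0,0,0.64,0,-1],[0,0,0,0,0.64,-0.6,-1],[0,0,0,0,0,-1,-1],[0,0,0,0,0,-1,-1],[0,0,0,0,0,-1,-1],[0,0,0,0,0,-1,-1],[0,0,0,0,0,-1,-1],[0,0,0,0,0,-1,-1]]'
python3 -m creep '[[0,0,0,0,0,-0.6,-1],[0,0,0,0,0,-0.4,-1],[0,0,0,0,0,0,0.1],[0,0,0,0,0,0,1],[0,0,0,0,0,0,1],[0,0,0,0,0,0,1]]' 40
```

```text
time_s: 20.45
tcp_pos: [420.1, 60.8, 73.9]
orientation: [0.001, 0.791, 0.612, -0.002]
force: [0.2, -0.3, -0.1]
grip_width: 85.3
grasp_force: 0.0
time_s: 21.05
tcp_pos: [420.4, 60.9, 50.6]
orientation: [0.002, 0.791, 0.612, -0.002]
force: [-1.8, 0.5, 6.3]
grip_width: 41.0
grasp_force: 39.3
```

```bash
python3 -m creep '[[0,0,0,0,0,0.4,1],[0,0,0,0,0,1,1],[0,0,0,0,0,1,1],[0,0,0,0.258,-0.895,0.8,1],[0,0,0,0.258,-0.895,0.8,1],[0,0,0,0.258,-0.895,0.8,1],[0,0,0,0.258,-0.895,0.8,1],[0,0,0,0.258,-0.895,0.8,1]]'
python3 -m creep '[[0,0,0,0.258,-0.895,0.8,1],[0,0,0,0.258,-0.895,0.8,1],[0,0,0,0.258,-0.895,0.5,1],[0,0,0,0.4,-0.15,0,1],[0,0,0,0.8,-0.157,0,1],[0,0,0,0.8,-0.157,0,1],[0,0,0,0.8,-0.157,0,1],[0,0,0,0.8,-0.157,0,1]]'
python3 -m creep '[[0,0,0,0.8,-0.157,0,1],[0,0,0,0.6,-0.157,0,1],[0,0,0,0,0,0,1]]'
python3 - <<'E'
from h import *
import cv2
from scipy.spatial.transform import Rotation as R
c=cal('wrist');s=bot.observe();im=bot.capture('wrist');im2=bot.capture('scene')
cv2.imwrite('pics/w6.png',np.hstack([cv2.resize(im,(400,300)),cv2.resize(im2,(400,300))]))
w,x,y,z=s['orientation'];print(s['tcp_pos'],R.from_quat([x,y,z,w]).as_matrix().round(3))
p=(582.4,-209.3,-.257)
print(wproj(T(p,[(-70,39,124),(70,39,124),(70,101,124),(-70,101,124)]),c).round(0)*.625)
E
```

```text
time_s: 21.85
tcp_pos: [452.1, -51.8, 211.8]
orientation: [0.002, 0.791, 0.612, -0.002]
force: [1.2, 0.1, -0.7]
grip_width: 40.7
grasp_force: 40.6
time_s: 22.65
tcp_pos: [562.1, -136.9, 262.5]
orientation: [0.001, 0.791, 0.612, -0.003]
force: [1.1, -0.8, -0.7]
grip_width: 41.0
grasp_force: 40.7
time_s: 22.95
tcp_pos: [597.8, -145.0, 262.1]
orientation: [0.001, 0.791, 0.612, -0.002]
force: [-0.7, -0.2, -1.3]
grip_width: 40.9
grasp_force: 40.7
[ 597.78900199 -144.97794552  262.08322903] [[ 0.251  0.968 -0.002]
 [ 0.968 -0.251 -0.005]
 [-0.005 -0.001 -1.   ]]
[[145.625 159.375]
 [253.125 159.375]
 [256.25  112.5  ]
 [143.125 111.875]]
```

View pics/w6.png

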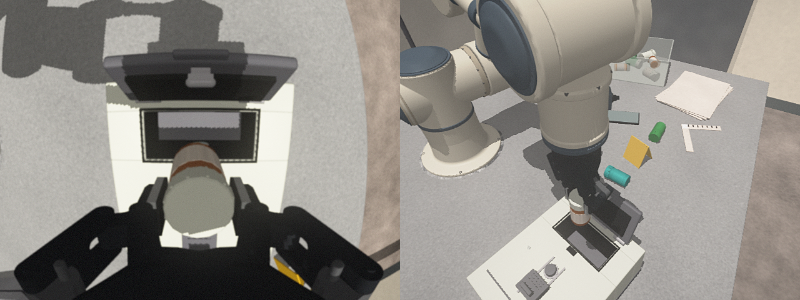

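The well in the wrist half spans (141,108) to (256,161) and matches the model within about 3 mm. The bottle hangs upright above it, so I lower it while watching the forces.

```bash
python3 -m creep '[[0,0,0,0.1,0.15,-0.4,1],[0,0,0,0,0,-0.9,1],[0,0,0,0,0,-0.9,1],[0,0,0,0,0,-0.9,1],[0,0,0,0,0,-0.5,1],[0,0,0,0,0,0,1]]'
python3 -m creep '[[0,0,0,0,0,-0.4,1],[0,0,0,0,0,-0.4,1],[0,0,0,0,0,-0.4,1],[0,0,0,0,0,-0.4,1]]'
```

```text
time_s: 23.65
tcp_pos: [597.9, -141.0, 170.6]
orientation: [-0.0, 0.791, 0.612, -0.003]
force: [1.0, 0.3, -0.6]
grip_width: 41.0
grasp_force: 40.7
time_s: 24.05
tcp_pos: [599.2, -141.7, 131.6]
orientation: [0.001, 0.791, 0.612, -0.002]
force: [-0.1, -0.5, -1.1]
grip_width: 41.3
grasp_force: 40.7
```

```bash
python3 -m creep '[[0,0,0,0.03,0,-0.4,1],[0,0,0,0,0,-0.4,1],[0,0,0,0,0,-0.4,1]]'|grep -E "tcp|force"
python3 -m creep '[[0,0,0,0,0,-0.4,1],[0,0,0,0,0,-0.3,1],[0,0,0,0,0,0,1]]'|grep -E "tcp|force"
python3 -m creep '[[0,0,0,0,0,-0.06,1],[0,0,0,0,0,-0.06,1]]'|grep -E "tcp|force"
python3 -m creep '[[0,0,0,0,0,-0.05,1]]'|grep -E "tcp|force"
```

```text
tcp_pos: [599.9, -141.7, 101.4]
force: [0.2, 0.3, -0.4]
grasp_force: 40.7
tcp_pos: [599.3, -141.5, 83.6]
force: [-0.5, -0.4, -0.9]
grasp_force: 40.7
tcp_pos: [600.2, -141.8, 82.1]
force: [0.3, -0.4, -0.3]
grasp_force: 40.7
tcp_pos: [600.1, -141.7, 80.8]
force: [-0.0, -0.0, -0.7]
grasp_force: 40.7
```

```bash
python3 -m creep '[[0,0,0,0,0,-0.06,1],[0,0,0,0,0,-0.06,1]]'|grep -E "tcp|force"
python3 -m creep '[[0,0,0,0,0,-0.05,1]]'|grep -E "tcp|force"
python3 -m creep '[[0,0,0,0,0,-0.04,1]]'|grep -E "tcp|force"
```

```text
tcp_pos: [599.9, -141.6, 77.6]
force: [-0.5, -0.2, -0.9]
grasp_force: 40.7
tcp_pos: [599.9, -141.7, 76.2]
force: [-0.6, 0.4, -1.6]
grasp_force: 40.7
tcp_pos: [599.9, -141.7, 75.2]
force: [-0.6, 0.2, -0.7]
grasp_force: 40.7
```

```bash
python3 -m creep '[[0,0,0,0,0,-0.03,1]]'|grep -E "tcp|force"
python3 -m creep '[[0,0,0,0,0,-0.02,1]]'|grep -E "tcp|force"
```

```text
tcp_pos: [599.9, -141.7, 74.6]
force: [-3.8, 0.4, 11.9]
grasp_force: 41.6
tcp_pos: [599.9, -141.7, 74.5]
force: [-5.3, 1.4, 14.6]
grasp_force: 42.0
```

Contact came at the expected height, so I release and withdraw straight up.

```bash
python3 -m creep '[[0,0,0,0,0,0.02,0.05],[0,0,0,0,0,0,-0.2],[0,0,0,0,0,0,-0.5],[0,0,0,0,0,0,-0.5]]'|grep -E "tcp|force|width"
python3 -m creep '[[0,0,0,0,0,0.3,-0.5],[0,0,0,0,0,0.6,-0.5],[0,0,0,0,0,0.8,-0.5],[0,0,0,0,0,1,-0.5],[0,0,0,0,0,1,-0.5],[0,0,0,0,0,1,-0.5],[0,0,0,0,0,1,-0.5],[0,0,0,0,0,1,-0.5]]'
python3 - <<'E'
from h import *
import cv2
c=cal('wrist');s=bot.observe();im=bot.capture('wrist');im2=bot.capture('scene')
cv2.imwrite('pics/w7.png',np.hstack([cv2.resize(im,(400,300)),cv2.resize(im2[250:460,200:480],(400,300))]))
print(s['tcp_pos']);p=(582.4,-209.3,-.257)
print(wproj(T(p,[(0,70,102),(0,70,24)]),c).round(0)*.625)
E
```

```text
tcp_pos: [599.9, -141.7, 74.5]
force: [-0.3, 0.4, 0.2]
grip_width: 63.8
grasp_force: 0.0
time_s: 26.75
tcp_pos: [599.7, -141.6, 243.7]
orientation: [0.001, 0.791, 0.612, -0.002]
force: [0.3, 0.1, 0.5]
grip_width: 63.6
grasp_force: 0.0
[ 599.72255116 -141.59494348  243.69697119]
[[198.75  138.125]
 [198.75  126.25 ]]
```

View pics/w7.png

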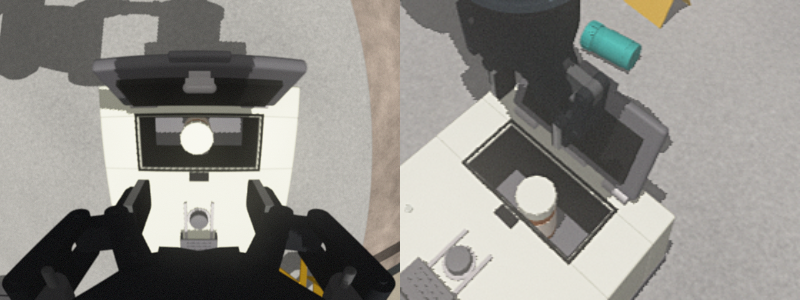

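The bottle stands upright and centred on the pad, with its cap at wrist (197,138) against a predicted (199,138). Next I go over and behind the open lid and sweep it shut.

```bash
python3 -m creep '[[0,0,0,0,0,1,1],[0,0,0,0.254,0.967,0.2,1],[0,0,0,0.254,0.967,0,1],[0,0,0,0.254,0.967,0,1],[0,0,0,0.254,0.967,0,1],[0,0,0,0.254,0.967,0,1],[0,0,0,0,0,-0.6,1],[0,0,0,0,0,-0.9,1]]'
python3 -m creep '[[0,0,0,0,0,-0.9,1],[0,0,0,0,0,-0.5,1],[0,0,0,0,0,0,1]]'
```

```text
time_s: 27.65
tcp_pos: [632.2, -19.9, 234.9]
orientation: [0.002, 0.791, 0.612, -0.002]
force: [1.4, -0.5, -0.5]
grip_width: -0.2
grasp_force: 0.0
time_s: 27.95
tcp_pos: [630.6, -20.7, 197.8]
orientation: [0.0, 0.791, 0.612, -0.004]
force: [1.5, 0.4, 0.3]
grip_width: 0.0
grasp_force: 0.0
```

```bash
python3 -m creep '[[0,0,0,-0.12,-0.46,0.04,1],[0,0,0,-0.12,-0.46,0.04,1],[0,0,0,-0.12,-0.46,0.04,1],[0,0,0,-0.12,-0.46,0.04,1],[0,0,0,-0.12,-0.46,0.04,1]]'
python3 -m creep '[[0,0,0,-0.1,-0.4,0.04,1],[0,0,0,-0.1,-0.4,0,1],[0,0,0,-0.1,-0.4,0,1]]'
```

```text
time_s: 28.45
tcp_pos: [616.4, -79.6, 205.1]
orientation: [0.001, 0.791, 0.611, -0.002]
force: [-0.1, 0.5, 1.4]
grip_width: 0.1
grasp_force: 0.5
time_s: 28.75
tcp_pos: [608.8, -109.1, 205.5]
orientation: [0.001, 0.791, 0.612, -0.002]
force: [-0.1, 0.1, 0.1]
grip_width: -0.2
grasp_force: 0.3
```

```bash
python3 -m creep '[[0,0,0,-0.11,-0.425,-0.18,1],[0,0,0,-0.11,-0.425,-0.18,1],[0,0,0,-0.097,-0.367,-0.34,1],[0,0,0,-0.097,-0.367,-0.34,1],[0,0,0,0,0,0,1]]'
python3 -m creep '[[0,0,0,-0.066,-0.25,-0.42,1],[0,0,0,-0.066,-0.25,-0.42,1],[0,0,0,0,0,0,1]]'
python3 - <<'E'
from h import *
import cv2
c=cal('wrist');s=bot.observe();im=bot.capture('wrist');im2=bot.capture('scene')
cv2.imwrite('pics/w8.png',np.hstack([cv2.resize(im,(400,300)),cv2.resize(im2[250:460,200:480],(400,300))]))
E
```

```text
time_s: 29.25
tcp_pos: [597.7, -148.8, 177.8]
orientation: [0.0, 0.791, 0.611, -0.003]
force: [-0.5, 0.1, 0.6]
grip_width: 0.1
grasp_force: 0.1
time_s: 29.55
tcp_pos: [594.5, -160.8, 156.7]
orientation: [0.0, 0.791, 0.611, -0.003]
force: [-1.3, 0.4, 0.4]
grip_width: -0.0
grasp_force: 0.2
```

View pics/w8.png

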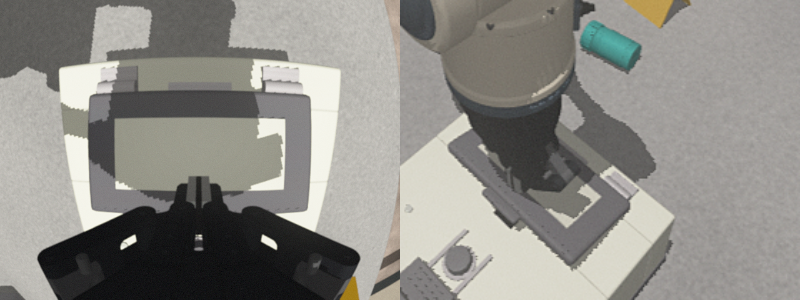

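The lid is nearly shut, with the fingertips on its frame at (199,190). I move to the push point and press straight down.

```bash
python3 -m creep '[[0,0,0,-0.048,-0.18,-0.18,1],[0,0,0,-0.048,-0.18,-0.2,1],[0,0,0,-0.048,-0.18,-0.2,1],[0,0,0,0,0,-0.04,1]]'|grep -E "tcp|force"
python3 -m creep '[[0,0,0,0,0,-0.06,1],[0,0,0,0,0,-0.06,1]]'|grep -E "tcp|force"
python3 -m creep '[[0,0,0,0,0,-0.06,1]]'|grep -E "tcp|force"
```

```text
tcp_pos: [591.6, -174.6, 142.4]
force: [-0.3, -0.9, 1.5]
grasp_force: 0.8
tcp_pos: [591.9, -174.0, 140.0]
force: [-0.3, -1.1, 1.9]
grasp_force: 0.8
tcp_pos: [591.9, -173.9, 138.5]
force: [-0.5, -1.0, 1.7]
grasp_force: 0.8
```

```bash
python3 -m creep '[[0,0,0,0,0,-0.05,1]]'|grep -E "tcp|force"
python3 -m creep '[[0,0,0,0,0,-0.05,1]]'|grep -E "tcp|force"
python3 -m creep '[[0,0,0,0,0,-0.03,1]]'|grep -E "tcp|force"
```

```text
tcp_pos: [592.0, -173.8, 137.2]
force: [0.6, -0.7, 0.5]
grasp_force: 0.3
tcp_pos: [592.2, -173.9, 136.7]
force: [-6.4, 0.7, 26.6]
grasp_force: 13.2
tcp_pos: [592.2, -173.9, 136.6]
force: [-8.6, 2.2, 30.6]
grasp_force: 15.1
```

The force dropped (the click) and then met a hard stop. I retreat and check.

```bash
python3 -m creep '[[0,0,0,0,0,0.3,1],[0,0,0,0,0,0.8,1],[0,0,0,0,0,1,1],[0,0,0,0,0,1,1],[0,0,0,-0.5,0,1,1],[0,0,0,-1,0,1,1],[0,0,0,-1,0,1,1],[0,0,0,-1,0,1,1]]'
python3 -m creep '[[0,0,0,-1,0,0,1],[0,0,0,-1,0,0,1],[0,0,0,0,0,0,1],[0,0,0,0,0,0,1],[0,0,0,0,0,0,1]]'|grep force
python3 - <<'E'
from h import *
import cv2
im=bot.capture('top');im2=bot.capture('scene')
cv2.imwrite('pics/f9.png',np.hstack([cv2.resize(im,(400,300)),cv2.resize(im2,(400,300))]))
E
```

```text
time_s: 31.45
tcp_pos: [503.3, -173.6, 313.6]
orientation: [0.001, 0.791, 0.612, -0.002]
force: [-0.4, -0.2, 0.7]
grip_width: -0.1
grasp_force: 0.0
force: [-0.1, -0.4, 0.7]
grasp_force: 0.0
```

View pics/f9.png

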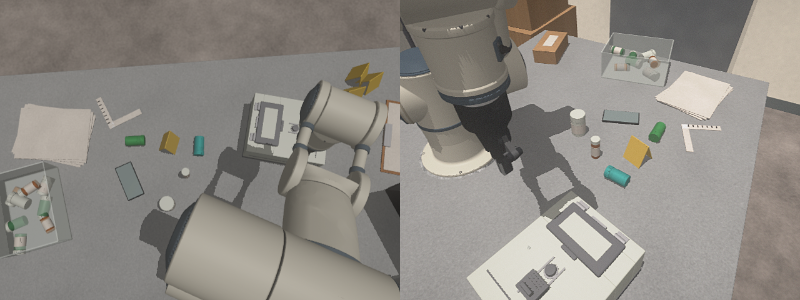

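The lid stays shut flat at scene (586,237), the bystanders are undisturbed and the robot touches nothing.

```bash
python3 -c "
from station import bot
print(bot.finish_job())"
```

```text
the job is handed in; nothing more can be done
None
```

The job is handed in at about 32 s: catch fully aside, button pressed, bottle upright with its cap on top on the chamber pad, lid pushed shut with a click, and the other evidence left where it was.

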